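Put the rolling spray can back in the sloping rack

ROBOT

A 6-joint arm with a two-finger parallel gripper is mounted at the origin on the work surface. World frame = base frame: x ahead of the robot, y to its left, z up, the work surface at z = 0. Lengths are in m, angles in degrees, forces in N, time in s.
With the tool pointing down it reaches from about 0.375 to 0.75 m from the base axis. Payload 9 kg.
Tool frame: the origin (TCP) lies where the fingers leave the gripper's body, on its centre line; the fingertips stand 73 mm ahead of it and the grasp point (between the pads) lies 54 mm ahead of it (robot.tip_reach is the distance from the TCP to the fingertips, in m); z points along the fingers, y is the direction in which the jaws open and shut (so a half turn about z gives the same grasp; the last joint's range is limited). The gripper opens to 85 mm and grips with 20 to 120 N. Pads are 22 mm wide; open, the fingers measure 114 mm over their backs; the gripper's body (76 mm by 85 mm) begins 54 mm behind the grasp point. The pads swing forward as they close: fully open they stand 13 mm farther back than shut.
Start: joints at [-80.483, 5.964, 5.575, 89.605, 0, 77.527], TCP at [0.225, -0.556, 0.304] pointing down, gripper open.
Joint ranges: [-171.21, 171.21], [-48.23, 106.86], [-62.78, 66.21], [-105.2, 120.99], [-86.42, 89.51], [-180, 180]. Speed limits (degrees/s): [127.2, 127.2, 147.25, 180, 180, 180].

INTERFACE

Orientations are given as [roll, pitch, yaw] about the fixed x, y, z axes, in that order (R = Rz(yaw) Ry(pitch) Rx(roll)).
In Python, from plant import robot gives the robot as it stands. Calls block until the motion is done:
- robot.move_pose(position, orientation): joint-space move of the TCP to a pose.
- robot.line_to(position, vel=0.15, rotation=None, guard=None): straight line of the TCP; rotation=None keeps the orientation; vel is the mean speed in m/s. With guard (N) it stops when the force on the tool has changed by that much, and returns True; else False.
- robot.goto_joints(angles): joint-space move.
- robot.set_gripper(opening): finger opening in m; the grip force is fixed at half the most; returns when the fingers have stopped.
- robot.pause(seconds).
- robot.ik(position, orientation): joint angles nearest the present ones, or None.
- robot.observe(): the state.
- robot.grab_frame(name): name is "side" or "top" or "wrist"; returns the picture (384x512x3 uint8, blue, green, red); there is no depth.
- robot.get_calibration(name): a dict with "vertical_fov" (degrees; the focal length in pixels is half the picture's height over the tangent of half this angle, whatever the lens; pixels are square), "cx", "cy" (the principal point, pixels), "k1" (the pictures are not rectified: a ray, as slopes to the right and down, at radius r is drawn at 1 + k1 r^2 times it, then the intrinsics apply), "rvec" (rotation vector, rad) and "tvec" (3), from world to camera coordinates, as OpenCV has them. Camera axes: x right, y down, z forward; pixel columns grow to the right and rows downward; lengths in m; the calibration is good to about 2 mm. A picture is of the moment at which its call begins: read the wrist's pose just before it. get_calibration takes no time and is no camera call; for the wrist camera it gives the pose at the moment of the call.
A pose or a line that the arm cannot do raises robot.IKError and nothing moves.
- robot.job_done(): hands the job in, once; it reports no verdict.
The state is a dict: "time": time; "q": joint angles; "qvel": joint speeds; "joint_torque": joint torques, N m; "tool_pos": TCP position; "tcp_rot": TCP orientation; "ft_force": force on the tool from outside, world axes, zero at the start; "torque": the same for the moment, N m; "gripper_width": finger opening in m.
Only numpy, scipy, OpenCV 4.12 (cv2) and the standard library are available. Lean on these libraries where they do the work, as an engineer would, in place of code of your own. Each camera call takes 0.05 s, during which the arm holds its last target. There are 200 camera calls.

TASK

The sloping can rack has been emptied for wiping and its front stop still hangs folded down. Fold the stop fully up, then lay the loose spray can back on its side on the rack's slope, resting square against the stop like the cans in the rack beside it; set it down gently, do not let it drop or run down the slope. Leave the cans in the other rack, the spray bottle, the brush and the shears where they are.

Things in the scene. Friction and masses are not known exactly. Their poses are not given: they have to be found in the camera images.
- can_center (a point): Loose spray can lying on its side on the table: 50 mm diameter, 155 mm long, about 180 g. The aluminium tube (grey label) is 126 mm long from the base; a narrower white cap, 37 mm diameter, makes up the rest. This point is on the axis, half-way along the 155 mm (so 77 mm of tube on the base side, 49 mm on the cap side). Its y axis runs from base to cap. It rolls at a touch.
- rack: The empty rack, fixed, open at its front (-x side), 200 mm deep (x), 204 mm wide (y). Origin: centre of the underside, z up. A smooth deck rises at 18 degrees from the front edge (x -100, top face at z 90 mm) to the back (x 100, z 155). Side walls 180 mm apart inside stand 35 mm above the deck. Round corner posts, 8 mm thick, at x -97 and 97, y -98 and 98.
- shelf_bar (a point): Middle of the front bar (8 mm thick, along y) of the wire shelf that covers the whole top of the rack: rack x -97, y 0, z 307 mm; shelf underside 303 mm above the table. It stands right over the can's place, so the hand must lean in from the front, about 28 degrees from vertical.
- stop (a joint): Angle (rad) of the rack's folding front stop about the deck's front edge. 0 = fully up, square to the deck, its end of travel; 1.5 = folded down, sticking out forward nearly in line with the deck. To raise it, lift its free edge from below and in front, then push it back. Stiff hinge, stays where it is left: about 0.15 N m, so 5 to 6 N at the edge.
- stop_hinge (a point): Middle of the stop's hinge line (along y), fixed on the rack at rack x -102, y 0, z 89 mm; axes as rack. The stop is a plate 4 mm thick, 176 wide, 32 high; a cut-out 64 mm wide in the middle leaves just 5 mm of height there, as finger room beside a can. The two tabs are 56 mm wide, centred 60 mm left and right (y) of the middle.
- can_place (a point): Where the can's centre belongs on the rack: 25 mm off the deck, square to it, and 25 mm up the slope from the raised stop's inner face: rack x -84, y 0, z 122 mm; axes as rack. The can's axis lies along rack y, cap either way.
- stock0_center (a point): Front one of two cans of the same kind lying on the neighbouring rack (same build, its stop fixed up); centre of the can, y axis along it. Not to be moved.
- stock1_center (a point): Second can on the neighbouring rack, behind the front one; centre of the can, y axis along it. Not to be moved.
- spray_center (a point): Amber spray bottle with brass-coloured head, standing, 44 mm diameter, 156 mm tall; centre, half-way up. Not to be moved.
- slicker_center (a point): Wooden slicker brush lying flat, about 150 by 80 by 24 mm, handle to its -x; centre, half-way up. Not to be moved.
- shears: Brass-coloured grooming shears lying flat, 180 mm long (x), 70 mm over the finger rings, 7 mm thick; origin under the pivot. Not to be moved.
Things that resemble listed ones, but are neither listed nor needed, are in the scene too. Leave any green or red look-alike of the part that bears can_center alone.

How it is judged:
By the outcome, as a careful person would: the job done as asked, in the order asked, and still so for the second after the job is handed in, with the robot touching nothing.
It also fails if it takes over 54 s, if anything falls off the work surface, if the arm or the gripper's body presses on something with over 40 N, if the wrist force passes 120 N, or if a joint passes its speed limit or range.

## Working session

There is one attempt and no reset: what is moved stays moved. The work goes in short steps, each a Python script; the robot and the scene stay as the last script left them, time stands still between calls to the robot, and variables do not carry over. Pictures are saved under pics/ and viewed, about 8 in all and at most 12, crops included, and the job is handed in when it is done.

```bash
ls; mkdir -p pics; cat > h.py <<'E'
import numpy as np, cv2
from plant import robot
def cal(n): return robot.get_calibration(n)
def K(c,h=384):
    f=h/2/np.tan(np.radians(c["vertical_fov"])/2); return f
def ray(c,u,v):
    f=K(c); d=np.array([(u-c["cx"])/f,(v-c["cy"])/f]); s=d.copy()
    for _ in range(30): s=d/(1+c["k1"]*(s@s))
    R,_=cv2.Rodrigues(np.array(c["rvec"],float)); t=np.array(c["tvec"],float).ravel()
    return -R.T@t, R.T@np.array([s[0],s[1],1.])
def plane(c,u,v,z):
    o,d=ray(c,u,v); return o+d*(z-o[2])/d[2]
def proj(c,P):
    R,_=cv2.Rodrigues(np.array(c["rvec"],float)); p=R@np.array(P,float)+np.array(c["tvec"],float).ravel()
    s=p[:2]/p[2]; s=s*(1+c["k1"]*(s@s)); return s*K(c)+[c["cx"],c["cy"]]
E
python3 - <<'E'
from h import *
ims=[]
for n in("side","top"):
    im=robot.grab_frame(n); cv2.imwrite(f"pics/{n}0.png",im); c=cal(n)
    print(n,c["vertical_fov"],c["k1"],ray(c,256,192))
    cv2.imwrite(f"pics/{n}0b.png",cv2.resize(im,(800,600),interpolation=cv2.INTER_CUBIC))
print(robot.observe())
E
```

```text
pics
side 56.82141365281619 -0.0794615733377455 (array([0.01207396, 0.71705808, 0.74979657]), array([ 0.43700145, -0.71423059, -0.54718355]))
top 49.7123441109802 -0.09471928651470428 (array([ 0.39486157, -0.03807459,  1.50439878]), array([ 0.06748159,  0.00795915, -0.99776011]))
{'time': 0.1, 'q': array([-8.04828751e+01,  5.99296122e+00,  5.53064069e+00,  8.96038345e+01,
        1.72177204e-03,  7.75264323e+01]), 'qvel': array([ 0.10678412, -0.08707762,  0.17791633, -0.03521511, -0.06937694,
       -0.00149439]), 'joint_torque': array([ 6.26369976e-03, -5.58208930e+01,  5.04721105e+01,  1.31128938e-02,
       -2.44792882e-04,  2.96233384e-07]), 'tool_pos': array([ 0.22465042, -0.55612754,  0.30321448]), 'tcp_rot': array([-1.79935778e+02, -1.59699053e-02,  2.19906826e+01]), 'ft_force': array([ 0.17806517, -0.08719513, -0.23158789]), 'torque': array([ 0.04849499,  0.0108918 , -0.00515264]), 'gripper_width': 0.08564664631077178}
```

View pics/top0b.png

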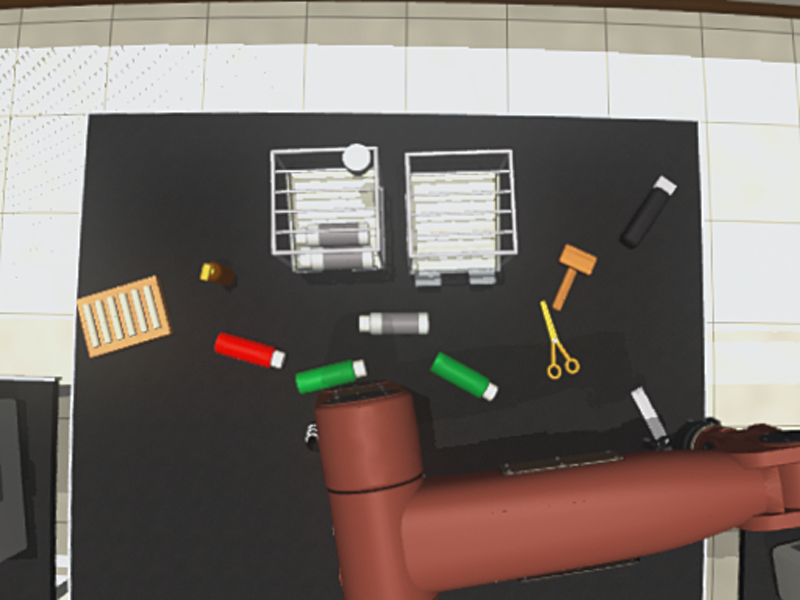

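View pics/side0b.png

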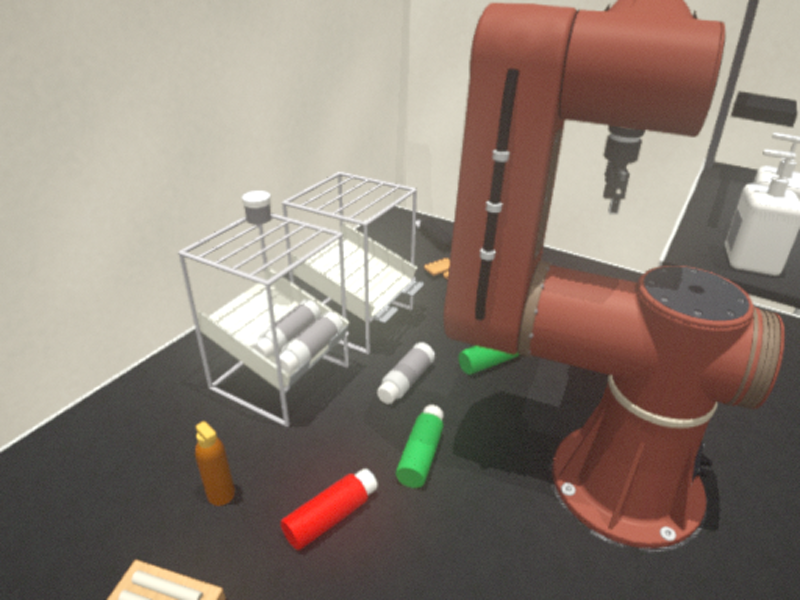

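```bash
python3 - <<'E'
from h import *
t=cv2.imread("pics/top0.png"); s=cv2.imread("pics/side0.png")
a=cv2.resize(t[90:220,220:340],None,fx=4.6,fy=4.6,interpolation=cv2.INTER_CUBIC)
cv2.imwrite("pics/c1.png",a); print(a.shape)
b=cv2.resize(s[105:265,175:290],None,fx=3.7,fy=3.7,interpolation=cv2.INTER_CUBIC); cv2.imwrite("pics/c2.png",b)
h=max(a.shape[0],b.shape[0]); w=np.zeros((h,a.shape[1]+0,3),np.uint8)
c=cal("top")
for n,u,v,z in [("capL",360,323,.02),("baseR",428,323,.025),("sFL",409,257,.307),("sFR",517,254,.307),("sBL",405,153,.307),("sBR",512,150,.307),("tabL",428,280,.085),("tabR",483,280,.085)]:
    print(n,plane(c,u*.64,v*.64,z).round(4))
# label/can mask top
g=t[:,:].astype(int); m=((g.min(2)>85)).astype(np.uint8); m[:195]=0;m[222:]=0;m[:,:222]=0;m[:,285:]=0
n,l,st,ce=cv2.connectedComponentsWithStats(m); print(st,ce)
i=1+np.argmax(st[1:,4]); print(cv2.minAreaRect(np.argwhere(l==i)[:,::-1].astype(np.float32)))
r=cv2.minAreaRect(np.argwhere(l==i)[:,::-1].astype(np.float32))
E
```

```text
(598, 552, 3)
capL [0.4413 0.0648 0.02  ]
baseR [ 0.443  -0.0909  0.025 ]
sFL [ 0.5563 -0.0442  0.307 ]
sFR [ 0.5648 -0.2461  0.307 ]
sBL [ 0.7548 -0.0343  0.307 ]
sBR [ 0.7641 -0.2375  0.307 ]
tabL [ 0.5358 -0.0878  0.085 ]
tabR [ 0.5373 -0.2092  0.085 ]
[[     0      0    512    384 196037]
 [   230    200     45     14    571]] [[255.50861827 191.45696476]
 [252.54115587 206.27495622]]
((252.0, 206.5), (13.0, 44.0), 90.0)
```

View pics/c1.png

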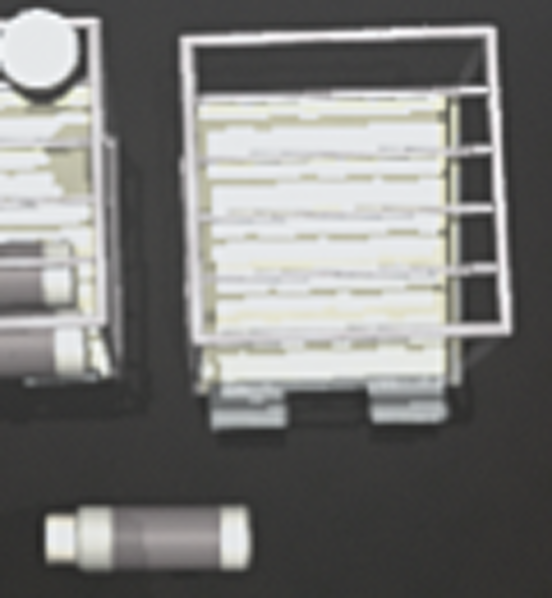

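```bash
cat >> h.py <<'E'
from scipy.spatial.transform import Rotation as Ro
def rot(yaw,lean,jaw,sgn=1):
    """tool z leans forward (heading yaw) by lean deg from down; jaw 'y': jaws along rack y, 'x': jaws in the lean plane"""
    l=np.radians(lean); z=np.array([np.sin(l),0,-np.cos(l)])
    y=np.array([0,1.,0]) if jaw=='y' else np.array([np.cos(l),0,np.sin(l)])
    y=sgn*y; M=np.c_[np.cross(y,z),y,z]
    M=Ro.from_euler('z',yaw,degrees=True).as_matrix()@M
    return M
def rpy(M): return Ro.from_matrix(M).as_euler('xyz',degrees=True)
E
python3 - <<'E'
from h import *
c=cal("top"); s=cal("side")
P=[plane(c,220+u/4.6,90+v/4.6,.307) for u,v in [(199,338),(505,329),(187,40),(491,33)]]
FL,FR,BL,BR=P; 
print([np.linalg.norm(a-b).round(4) for a,b in((FL,FR),(BL,BR),(FL,BL),(FR,BR))])
ex=(BL+BR-FL-FR)[:2]; ey=(FL+BL-FR-BR)[:2]
y1=np.degrees(np.arctan2(ex[1],ex[0])); y2=np.degrees(np.arctan2(-ey[0],ey[1])); print("yaw",y1,y2)
yaw=(y1+y2)/2; O=np.mean(P,0)[:2]; print("rack",O,yaw)
def W(x,y,z):
    return np.r_[O+Ro.from_euler('z',yaw,degrees=True).as_matrix()[:2,:2]@np.array([x,y])/1e3,z/1e3]
a=cv2.resize(cv2.imread("pics/top0.png")[90:220,220:340],None,fx=4.6,fy=4.6,interpolation=cv2.INTER_CUBIC)
b=cv2.resize(cv2.imread("pics/side0.png")[105:265,175:290],None,fx=3.7,fy=3.7,interpolation=cv2.INTER_CUBIC)
th=1.5+np.radians(108); e=np.array([-102,89])+32*np.array([np.cos(th),np.sin(th)]); print(e)
pts=[(-97,y,307) for y in(-98,98)]+[(97,y,307) for y in(-98,98)]+[(-97,y,0) for y in(-98,98)]+[(97,98,0)]+[(e[0],y,e[1]) for y in(-88,-32,32,88)]+[(-100,-90,90),(-100,90,90),(100,90,155),(100,-90,155)]
can=[plane(c,220+u/4.6,90+v/4.6,.025) for u,v in[(45,538.5),(251,539.5)]]; print("can",can,np.mean(can,0),np.linalg.norm(can[0]-can[1]))
for p in [W(*q) for q in pts]+can:
    u=(proj(c,p)-[220,90])*4.6; cv2.circle(a,tuple(int(i) for i in u),3,(0,0,255),-1)
    u=(proj(s,p)-[175,105])*3.7; cv2.circle(b,tuple(int(i) for i in u),3,(0,0,255),-1)
h=np.zeros((598,800,3),np.uint8); h[:,:a.shape[1]]=a; 
o=np.zeros((598,800,3),np.uint8); o[:598,:375]=a[:,177:][:,:375]; o[:b.shape[0],375:]=b[:598,:425]
cv2.imwrite("pics/c3.png",o)
print("tip",robot.tip_reach, "hinge",W(-102,-60,89),"place",W(-84,0,122))
# IK checks
for a_ in(40,50,60):
  for sg in(1,-1):
    M=rot(yaw,a_,'y',sg)
    for q in[(-160,-60,50),(-125,-60,60),(-115,-60,110)]:
        t=W(*q)-M[:,2]*.073; r=robot.ik(t,rpy(M)); print(a_,sg,q,None if r is None else np.round(r))
for sg in(1,-1):
    M=rot(yaw,28,'x',sg)
    for q in[(-220,0,190),(-95,0,166),(-84,0,122)]:
        r=robot.ik(W(*q)-M[:,2]*.06,rpy(M)); print('place',sg,q,None if r is None else np.round(r))
    M=rot(0,0,'x',sg)
    for z in(.025,.15):
        p=np.mean(can,0);p[2]=z; r=robot.ik(p-M[:,2]*.06,rpy(M)); print('pick',sg,z,None if r is None else np.round(r))
E
```

```text
[np.float64(0.1945), np.float64(0.1962), np.float64(0.1934), np.float64(0.1928)]
yaw 2.6988014668953646 2.408761358864886
rack [ 0.65999429 -0.14119248] 2.5537814128801255
[-133.05705934   81.28902957]
can [array([0.43985592, 0.06661996, 0.025     ]), array([ 0.44106247, -0.09324327,  0.025     ])] [ 0.44045919 -0.01331165  0.025     ] 0.15986779071397544
tip 0.0726 hinge [ 0.56076902 -0.20567772  0.089     ] place [ 0.57607771 -0.14493528  0.122     ]
40 1 (-160, -60, 50) None
40 1 (-125, -60, 60) [-51. -39. -59.  44.  31. -46.]
40 1 (-115, -60, 110) [-50. -40. -54.  49.  31. -45.]
40 -1 (-160, -60, 50) None
40 -1 (-125, -60, 60) [-51. -39. -59.  44.  31. 134.]
40 -1 (-115, -60, 110) [-50. -40. -54.  49.  31. 135.]
50 1 (-160, -60, 50) None
50 1 (-125, -60, 60) None
50 1 (-115, -60, 110) None
50 -1 (-160, -60, 50) None
50 -1 (-125, -60, 60) None
50 -1 (-115, -60, 110) None
60 1 (-160, -60, 50) None
60 1 (-125, -60, 60) None
60 1 (-115, -60, 110) None
60 -1 (-160, -60, 50) None
60 -1 (-125, -60, 60) None
60 -1 (-115, -60, 110) None
place 1 (-220, 0, 190) None
place 1 (-95, 0, 166) [-36. -30. -39.  59.  17.  55.]
place 1 (-84, 0, 122) [-35. -27. -41.  53.  17.  56.]
pick 1 0.025 [-19. -19. -40.  68.   0.  71.]
pick 1 0.15 [-19. -23. -30.  82.   0.  71.]
place -1 (-220, 0, 190) None
place -1 (-95, 0, 166) [ -36.  -30.  -39.   59.   17. -125.]
place -1 (-84, 0, 122) [ -35.  -27.  -41.   53.   17. -124.]
pick -1 0.025 [ -19.  -19.  -40.   68.    0. -109.]
pick -1 0.15 [ -19.  -23.  -30.   82.    0. -109.]
```

View pics/c3.png

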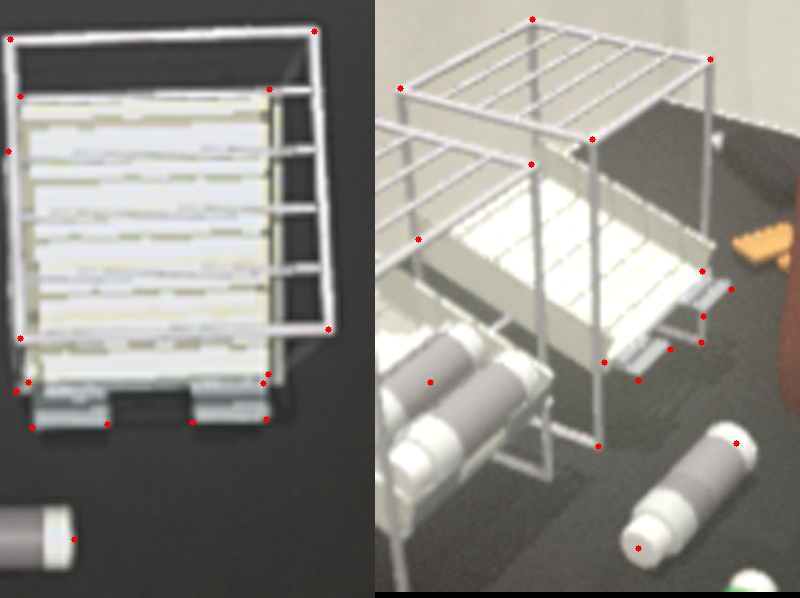

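```bash
cat >> h.py <<'E'
O=np.array([.6612,-.1400]); YAW=2.5
def W(x,y,z): # rack mm -> world m
    return np.r_[O+Ro.from_euler('z',YAW,degrees=True).as_matrix()[:2,:2]@np.array([x,y])/1e3,z/1e3]
E
python3 - <<'E'
from h import *
print("cx",cal("top")["cx"],cal("top")["cy"])
for y in(-60,-78):
 for head in(2.5,-10,-22,-35):
  for q in[(-150,60),(-120,62),(-125,100),(-108,110)]:
    best=None
    for a in range(20,76,3):
        M=rot(head,a,'y'); r=robot.ik(W(q[0],y,q[1])-M[:,2]*.0726,rpy(M))
        if r is not None: best=(a,np.round(r).astype(int).tolist())
    print(y,head,q,best)
# sideways lean
for head in(-60,-90,60,90):
  for q in[(-123,-80,62),(-123,-60,100)]:
    best=None
    for a in range(5,76,5):
        M=rot(head,a,'y'); r=robot.ik(W(*q)-M[:,2]*.0726,rpy(M))
        if r is not None: best=(a,np.round(r).astype(int).tolist())
    print(head,q,best)
E
```

```text
cx 260.83203927140795 190.94968096497848
-60 2.5 (-150, 60) (41, [-54, -45, -63, 47, 33, -49])
-60 2.5 (-120, 62) (44, [-52, -42, -62, 41, 34, -45])
-60 2.5 (-125, 100) (44, [-52, -46, -60, 47, 35, -46])
-60 2.5 (-108, 110) (47, [-52, -46, -61, 43, 36, -43])
-60 -10 (-150, 60) (35, [-47, -48, -62, 46, 20, -32])
-60 -10 (-120, 62) (38, [-45, -45, -62, 40, 20, -29])
-60 -10 (-125, 100) (38, [-45, -48, -59, 46, 21, -29])
-60 -10 (-108, 110) (38, [-43, -44, -56, 44, 20, -27])
-60 -22 (-150, 60) (32, [-41, -46, -61, 45, 10, -16])
-60 -22 (-120, 62) (35, [-39, -43, -60, 39, 9, -14])
-60 -22 (-125, 100) (35, [-39, -46, -58, 45, 10, -14])
-60 -22 (-108, 110) (38, [-38, -47, -59, 42, 10, -13])
-60 -35 (-150, 60) (32, [-36, -45, -60, 43, 0, -1])
-60 -35 (-120, 62) (35, [-33, -41, -59, 37, -1, 2])
-60 -35 (-125, 100) (35, [-33, -45, -57, 43, -1, 1])
-60 -35 (-108, 110) (38, [-32, -45, -58, 39, -2, 3])
-78 2.5 (-150, 60) (41, [-56, -41, -60, 47, 34, -51])
-78 2.5 (-120, 62) (47, [-55, -41, -63, 38, 38, -47])
-78 2.5 (-125, 100) (47, [-55, -45, -61, 44, 38, -47])
-78 2.5 (-108, 110) (50, [-55, -4
[... 400 characters left out ...]
])
-78 -22 (-108, 110) (38, [-40, -45, -57, 41, 11, -14])
-78 -35 (-150, 60) (32, [-38, -43, -59, 42, 1, -2])
-78 -35 (-120, 62) (38, [-35, -44, -62, 34, 0, 0])
-78 -35 (-125, 100) (38, [-35, -48, -60, 40, 0, 0])
-78 -35 (-108, 110) (41, [-34, -48, -61, 36, -1, 1])
-60 (-123, -80, 62) (45, [-22, -34, -59, 27, -26, 29])
-60 (-123, -60, 100) (50, [-18, -40, -61, 27, -31, 30])
-90 (-123, -80, 62) (75, [-7, 10, -36, 21, -74, 66])
-90 (-123, -60, 100) (75, [-4, 7, -33, 34, -74, 73])
60 (-123, -80, 62) (75, [-63, 52, 15, 116, 55, -158])
60 (-123, -60, 100) (75, [-62, 46, 10, 117, 55, -157])
90 (-123, -80, 62) (55, [-52, 56, 35, 117, 31, -156])
90 (-123, -60, 100) (55, [-51, 51, 32, 118, 31, -155])
```

```bash
python3 - <<'E'
from h import *
for y in (-60,-70):
 for head in(15,25,35,45,55):
  for a in(45,50,55,60):
   R=[]
   for q in[(-165,50),(-120,58),(-125,100),(-105,112)]:
    M=rot(head,a,'y'); r=robot.ik(W(q[0],y,q[1])-M[:,2]*.0726,rpy(M))
    R.append('x' if r is None else np.round(r).astype(int).tolist())
   print(y,head,a,R)
E
```

```text
-60 15 45 [[-61, -33, -57, 53, 43, -71], [-55, -28, -53, 47, 42, -63], [-56, -31, -51, 53, 42, -64], [-54, -29, -48, 51, 41, -61]]
-60 15 50 [[-64, -34, -59, 52, 49, -73], [-58, -29, -56, 44, 47, -64], [-59, -33, -54, 51, 47, -65], [-56, -31, -52, 49, 46, -62]]
-60 15 55 [[-67, -33, -61, 50, 54, -75], [-60, -29, -59, 41, 52, -65], [-61, -34, -57, 48, 53, -66], [-58, -33, -55, 46, 52, -62]]
-60 15 60 [[-69, -31, -62, 48, 59, -78], [-62, -29, -61, 37, 58, -66], [-63, -35, -60, 45, 58, -67], [-60, -34, -58, 42, 57, -62]]
-60 25 45 [[-62, -19, -47, 60, 45, -86], [-57, -16, -43, 55, 44, -78], [-57, -19, -41, 60, 44, -79], [-55, -18, -39, 59, 44, -76]]
-60 25 50 [[-65, -18, -47, 60, 50, -89], [-59, -15, -44, 53, 50, -81], [-60, -19, -43, 60, 50, -82], [-57, -18, -41, 58, 49, -78]]
-60 25 55 [[-67, -15, -48, 60, 55, -93], [-61, -13, -46, 52, 55, -83], [-62, -18, -44, 59, 55, -84], [-59, -17, -43, 57, 55, -80]]
-60 25 60 [[-69, -11, -47, 61, 60, -98], [-63, -11, -46, 52, 60, -86], [-64, -16, -45, 58, 60, -87], [-61, -16, -44, 55, 60, -83]]
-60 35 45 [[-62, -7, -36, 68, 45, -100], [-57, -4, -
[... 3377 characters left out ...]
1, 11, -18, 83, 52, -117], [-59, 11, -16, 82, 53, -114]]
-70 45 60 [[-67, 18, -19, 85, 54, -129], [-62, 19, -16, 82, 56, -122], [-63, 15, -16, 86, 56, -122], [-61, 15, -14, 85, 56, -119]]
-70 55 45 [[-60, 14, -16, 83, 40, -123], [-56, 17, -11, 82, 41, -118], [-56, 14, -10, 86, 41, -119], [-55, 15, -7, 87, 42, -117]]
-70 55 50 [[-62, 18, -13, 87, 43, -128], [-58, 21, -9, 85, 45, -123], [-58, 18, -8, 89, 45, -123], [-56, 18, -5, 89, 46, -121]]
-70 55 55 [[-63, 23, -11, 90, 46, -133], [-59, 25, -7, 89, 48, -128], [-60, 22, -6, 93, 48, -129], [-58, 22, -4, 93, 49, -126]]
-70 55 60 [[-65, 28, -8, 95, 49, -139], [-60, 30, -4, 93, 51, -133], [-61, 26, -4, 97, 51, -134], [-59, 27, -1, 97, 52, -132]]
```

```bash
cat > raise.py <<'E'
from h import *
A=58; M=rot(30,A,'y',-1); rp=rpy(M); T=.0726
up=-M[:,0]*np.sign(M[2,0])*-1  # tool side facing up
up=M[:,0]*np.sign(M[2,0])
def tcp(x,z,y=-62): return W(x,y,z)-.011*up-T*M[:,2]
H=np.array([-102,89.]); s=np.array([.874,-.485])
def C(th):
    u=lambda p:np.array([np.cos(p),np.sin(p)]); ph=th+np.radians(108)
    if ph>np.radians(151): return H+32*u(ph)+13*s
    return H+19*u(ph)
def go(c,vel,g=None): return robot.line_to(tcp(*c),vel=vel,guard=g)
robot.set_gripper(0.0)
robot.move_pose(tcp(-180,130),rp)
go((-180,52),.15)
c0=C(1.5)
print(go((c0[0],52),.12,8), "under", robot.observe()["ft_force"].round(1))
for th in np.r_[np.arange(1.4,0.05,-.2),0.0]:
    st=go(C(th),.05,30); o=robot.observe(); print(round(th,2),st,o["ft_force"].round(1),round(o["time"],1))
    if st: break
else:
    c=C(0); st=go(c+np.array([.951,.309])*9,.02,12); o=robot.observe(); 
    print("push",st,o["ft_force"].round(1),(o["tool_pos"]-tcp(*c)).round(4))
    go(c-np.array([.951,-.1])*60,.12)
    go((-175,140),.2)
print(robot.observe()["time"])
for n in("side","top"): cv2.imwrite(f"pics/{n}1.png",robot.grab_frame(n))
t=cv2.imread("pics/top1.png")[130:220,220:340]; b=cv2.imread("pics/side1.png")[105:235,175:290]
o=np.zeros((600,800,3),np.uint8); t=cv2.resize(t,(400,300),interpolation=3); b=cv2.resize(b,(400,452),interpolation=3)
o[:300,:400]=t; o[:452,400:]=b; cv2.imwrite("pics/c4.png",o)
E
python3 raise.py
```

```text
False under [-0.1  0.2 -0.2]
1.4 False [ 0.3  0.1 -0.4] 4.4
1.2 False [-1.7  1.5 -2.5] 4.7
1.0 False [-2.   2.2 -2.2] 5.0
0.8 False [-1.3  2.5 -3.2] 5.2
0.6 False [-1.4  1.1 -4.6] 5.5
0.4 False [-4.2  0.6 -3.8] 5.8
0.2 False [-6.   0.8 -3.5] 6.0
0.0 False [-14.    0.2  -0.5] 6.2
push True [-13.   -3.8   3. ] [-0.0001  0.     -0.0011]
7.4083
```

View pics/c4.png

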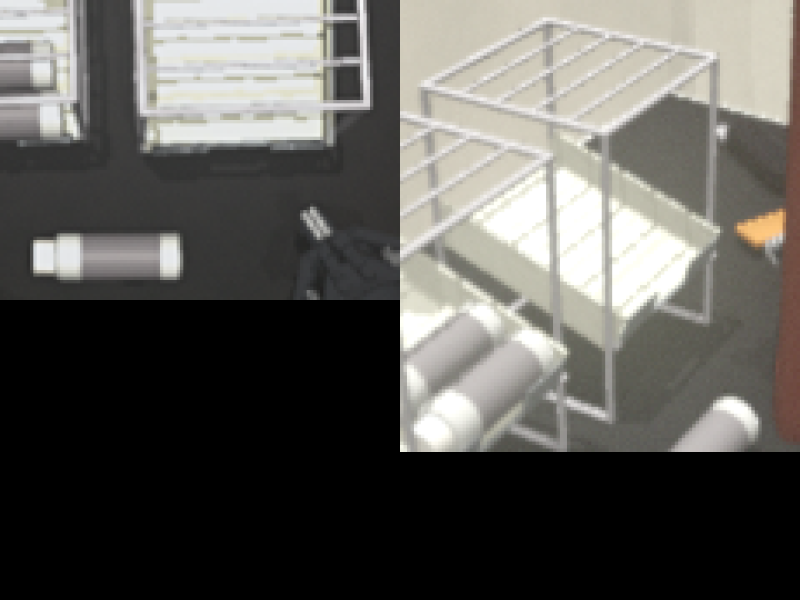

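```bash
python3 - <<'E'
from h import *
c=cal("wrist"); im=robot.grab_frame("wrist"); cv2.imwrite("pics/w1.png",im)
big=cv2.resize(im,(800,600),interpolation=3)
for th,col in((0,(0,255,0)),(.15,(0,0,255))):
    p=th+np.radians(108); e=np.array([-102,89])+32*np.array([np.cos(p),np.sin(p)])
    for y in(-88,-32,32,88):
        u=proj(c,W(e[0],y,e[1])); print(th,y,u.round(1)); u=(u+.5)*800/512-.5
        cv2.circle(big,tuple(int(round(i)) for i in u),2,col,-1)
cv2.imwrite("pics/w1b.png",big); print(robot.observe()["time"])
E
```

```text
0 -88 [332.1 189. ]
0 -32 [257.6 161.8]
0 32 [185.4 135.6]
0 88 [132.4 116.6]
0.15 -88 [329.5 195.3]
0.15 -32 [254.7 167.4]
0.15 32 [182.5 140.7]
0.15 88 [129.5 121.2]
7.5583
```

View pics/w1b.png

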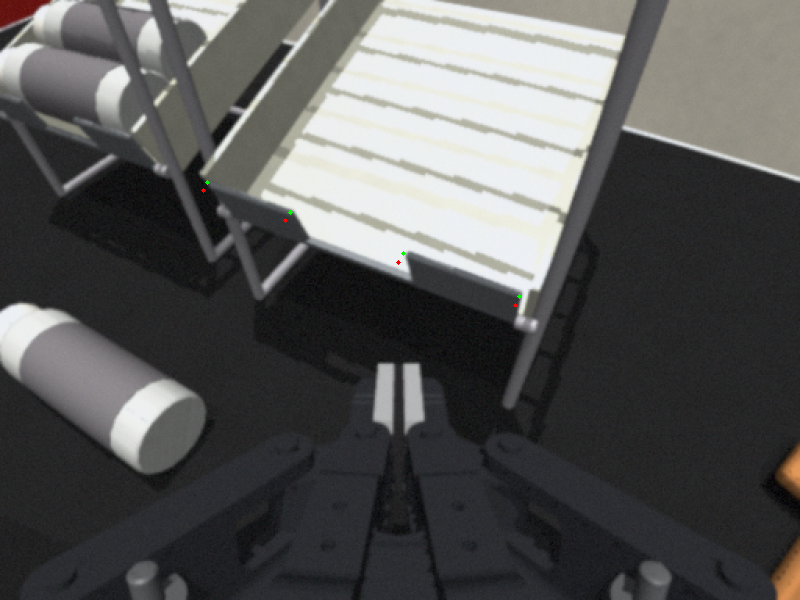

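```bash
sed -i 's/-.1400\]/-.1410]/' h.py; cat > pick.py <<'E'
from h import *
D=.060
M=rot(.4,0,'x',1); can=np.array([.441,-.013,.025])
o=robot.observe(); robot.line_to(o["tool_pos"]+[-.02,.0,.08],vel=.25)
robot.set_gripper(.085)
robot.move_pose(can-M[:,2]*D+[0,0,.10],rpy(M))
robot.line_to(can-M[:,2]*D,vel=.12,guard=8)
robot.set_gripper(.0); o=robot.observe(); print(o["gripper_width"],o["tool_pos"],o["ft_force"].round(1),o["time"])
robot.line_to(can-M[:,2]*D+[0,0,.16],vel=.15)
o=robot.observe(); print(o["gripper_width"],o["ft_force"].round(1))
M2=rot(YAW,0,'x',1); p=W(-84,0,190); p[0]-=.115
if robot.ik(p-M2[:,2]*D,rpy(M2)) is None: print("noik")
else: robot.line_to(p-M2[:,2]*D,vel=.2,rotation=rpy(M2))
cs=cal("side"); s=robot.grab_frame("side"); cw=cal("wrist"); w=robot.grab_frame("wrist")
cv2.imwrite("pics/s2.png",s); cv2.imwrite("pics/w2.png",w); o=robot.observe(); print(o)
c=o["tool_pos"]+M2[:,2]*D; ax=M2[:,0]*np.sign(M2[1,0])
ends=[c+ax*.0775,c-ax*.0775]
u=[proj(cs,e) for e in ends]; print("pred side",u)
b=np.zeros((600,800,3),np.uint8)
x0,y0=np.clip((np.mean(u,0)-[60,70]).astype(int),0,[392,244])
b[:560,:480]=cv2.resize(s[y0:y0+140,x0:x0+120],None,fx=4,fy=4,interpolation=3)
for q in u: cv2.circle(b,tuple(int(round(i)) for i in (q-[x0,y0]+.5)*4-.5),2,(0,0,255),-1)
b[:240,480:]=cv2.resize(w,(320,240)); cv2.imwrite("pics/c5.png",b)
E
python3 pick.py
```

```text
0.04819847227526342 [ 0.4416114  -0.01314176  0.08602165] [-0.1  0.2  6.1] 11.4417
0.04834161383961662 [-0.2  0.2 -1.9]
{'time': 13.575, 'q': array([-3.27957450e+01, -1.47723031e+01, -1.98075397e+01,  8.49918454e+01,
        1.38569665e-02,  5.46371545e+01]), 'qvel': array([ 0.1075179 , -0.18770532,  0.07589573, -0.12326259, -0.04780691,
       -0.16191214]), 'joint_torque': array([-5.75558636e-01, -3.82275724e+01,  5.18113768e+01, -2.44244206e-02,
       -2.29670538e-02,  7.20627795e-03]), 'tool_pos': array([ 0.46214573, -0.14354332,  0.2498661 ]), 'tcp_rot': array([-1.79985934e+02, -2.69741417e-02,  9.25670940e+01]), 'ft_force': array([ 0.40117661,  0.08619024, -1.63691541]), 'torque': array([ 0.02619766,  0.03961264, -0.03850469]), 'gripper_width': 0.04783988081548592}
pred side [array([265.43541804, 184.06329783]), array([287.61378808, 162.88131377])]
```

View pics/c5.png

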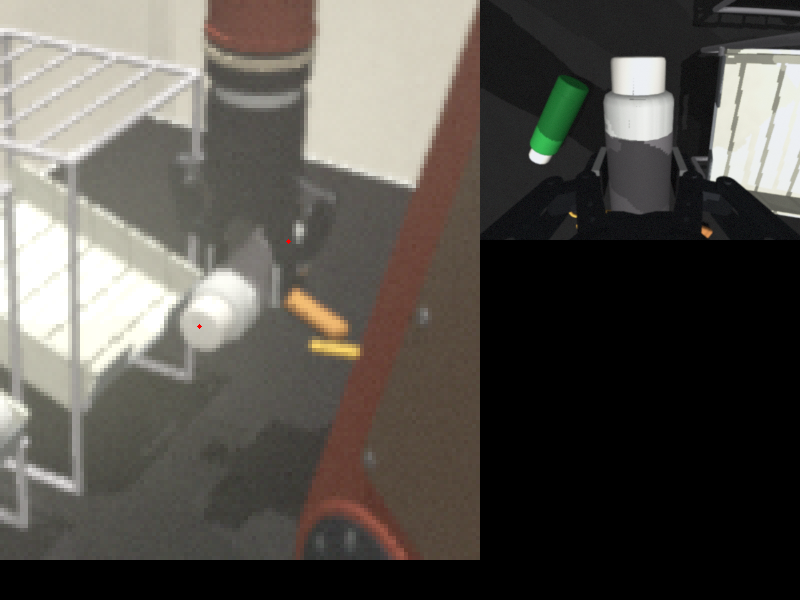

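```bash
cat > place.py <<'E'
from h import *
D=.061
M=rot(YAW,28,'x',1); rp=rpy(M)
def tcp(s,n): # mm offsets from place, up slope / off deck
    c,k=np.cos(np.radians(18)),np.sin(np.radians(18))
    return W(-84+s*c-n*k,0,122+s*k+n*c)-D*M[:,2]
def rep(t):
    o=robot.observe(); d=o["tool_pos"]-tcp(0,0); R=Ro.from_euler('z',-YAW,degrees=True).apply(d)*1e3
    c,k=np.cos(np.radians(18)),np.sin(np.radians(18))
    print(t,"s,n,y mm",np.round([R[0]*c+R[2]*k,-R[0]*k+R[2]*c,R[1]],2),o["ft_force"].round(1),round(o["gripper_width"],4),round(o["time"],1))
for p in [tcp(4,48),tcp(4,-3),tcp(-3,0)]: assert robot.ik(p,rp) is not None
if __name__=="__main__":
    robot.line_to(tcp(4,48),vel=.12,rotation=rp); rep("pre")
    robot.line_to(tcp(4,8),vel=.06,guard=6); rep("near")
    robot.pause(.3)
    print(robot.line_to(tcp(4,-4),vel=.012,guard=3)); rep("deck")
    o=robot.observe()
    cw=robot.grab_frame("wrist"); s=robot.grab_frame("side"); cv2.imwrite("pics/w3.png",cw); cv2.imwrite("pics/s3.png",s)
    b=np.zeros((600,800,3),np.uint8); b[:300,:400]=cv2.resize(cw,(400,300)); b[:600,400:]=cv2.resize(s[120:270,190:290],(400,600),interpolation=3); cv2.imwrite("pics/c6.png",b)
E
python3 place.py
```

```text
pre s,n,y mm [ 3.92 48.41  0.32] [-0.2  0.  -1.8] 0.048 14.4
near s,n,y mm [ 4.18  8.24 -0.07] [ 0.3 -0.4 -3.4] 0.0483 15.2
True
deck s,n,y mm [ 3.94 -0.58  0.01] [-1.9 -0.8  4.7] 0.048 16.2
```

View pics/c6.png

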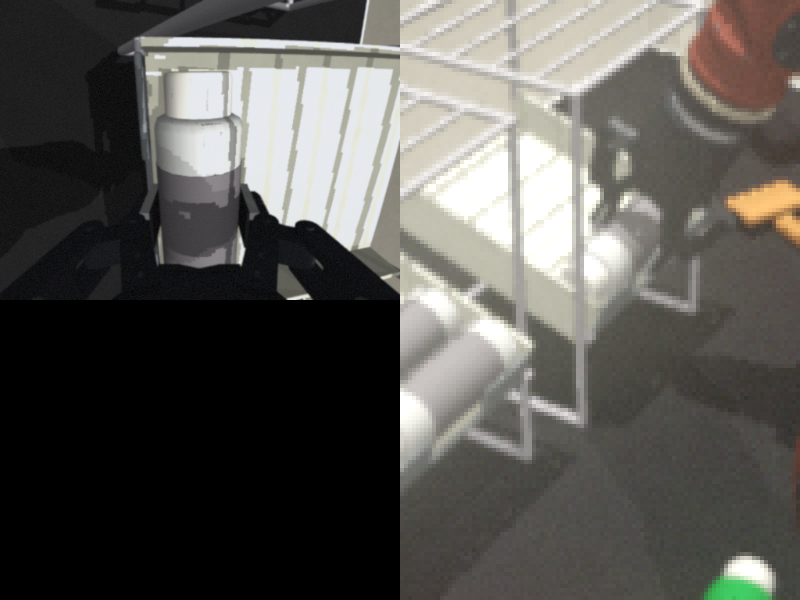

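```bash
cat > rel.py <<'E'
from place import *
robot.line_to(tcp(4,0.2),vel=.01); robot.pause(.2); rep("lift")
st=robot.line_to(tcp(-5,-.1),vel=.01,guard=4); rep("stop %s"%st)
o=robot.observe(); 
if st:
    robot.set_gripper(.062); rep("open")
    p=robot.observe()["tool_pos"]; robot.line_to(p-M[:,2]*.09,vel=.08,guard=6); rep("out")
    robot.line_to(robot.observe()["tool_pos"]+[-.05,0,.06],vel=.15); rep("away")
cw=robot.grab_frame("wrist"); s=robot.grab_frame("side"); t=robot.grab_frame("top")
for n,i in zip("wst",(cw,s,t)): cv2.imwrite(f"pics/{n}4.png",i)
b=np.zeros((600,800,3),np.uint8); b[:300,:400]=cv2.resize(cw,(400,300)); b[:600,400:]=cv2.resize(s[120:270,190:290],(400,600),interpolation=3)
b[300:,:400]=cv2.resize(t[120:210,225:345],(400,300),interpolation=3); cv2.imwrite("pics/c7.png",b)
E
python3 rel.py
```

```text
lift s,n,y mm [ 3.78 -0.06  0.12] [-0.8 -0.  -1.9] 0.0483 16.9
stop True s,n,y mm [ 0.18  0.04 -0.02] [ 4.5 -0.6  0.3] 0.0481 17.4
open s,n,y mm [-1.1  -1.16  0.54] [0.5 0.2 0.3] 0.0619 17.7
out s,n,y mm [-16.99  86.89   0.67] [ 0.6 -0.6 -0.4] 0.062 19.0
away s,n,y mm [-46.02 158.68   2.78] [0.4 0.5 0. ] 0.0622 19.6
```

View pics/c7.png

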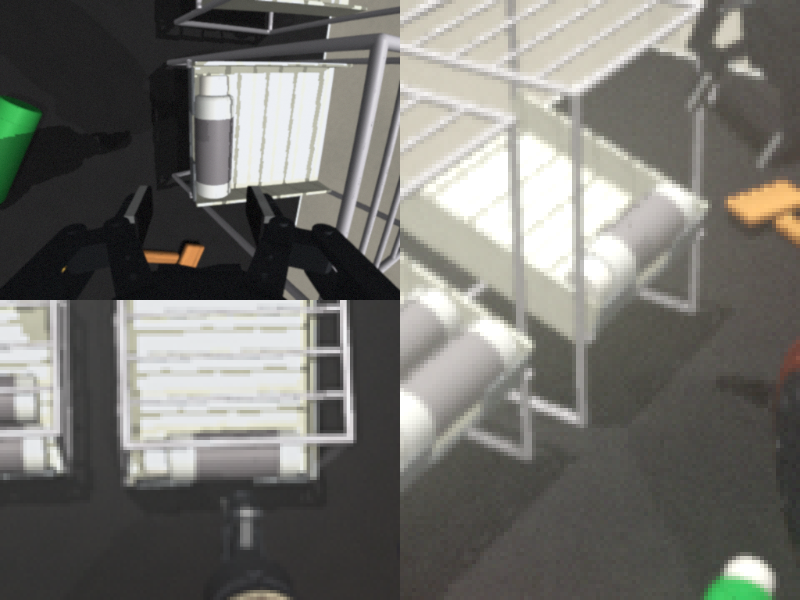

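```bash
python3 - <<'E'
from h import *
w=cv2.imread("pics/w4.png"); c=cal("wrist"); x0,y0,k=200,60,4.5
b=cv2.resize(w[y0:y0+130,x0:x0+170],None,fx=k,fy=k,interpolation=3)
def dot(p,col):
    u=(proj(c,p)-[x0,y0]+.5)*k-.5; cv2.circle(b,tuple(int(round(i)) for i in u),3,col,-1)
e=np.array([-102,89])+32*np.array([np.cos(np.radians(108)),np.sin(np.radians(108))])
for y in(-88,-32,32,88): dot(W(e[0],y,e[1]),(0,255,0))
for y in(-77.5,77.5): dot(W(-84,y,122),(0,0,255))
cv2.imwrite("pics/c8.png",b)
E
```

```text
(no output)
```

View pics/c8.png

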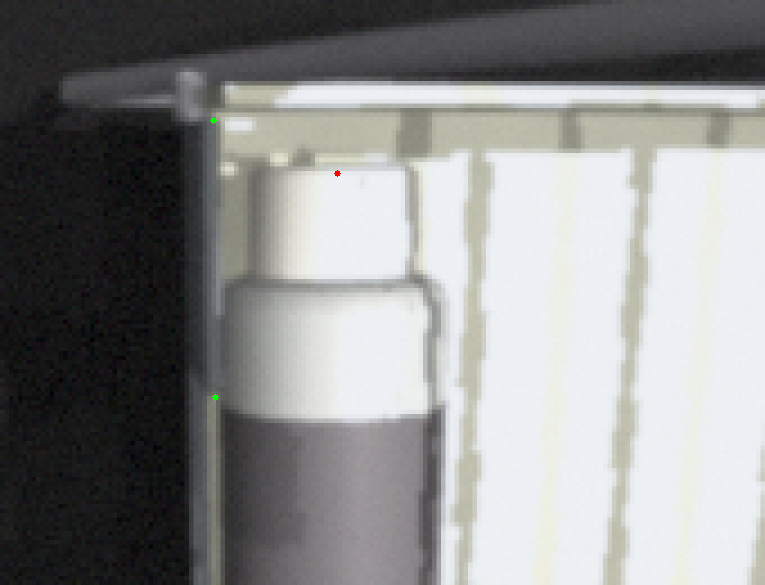

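The can's side runs parallel to the stop. The predicted can end (337,173) and stop edge (214,120) and (215,397) fall on the picture.

```bash
python3 -c "
from h import *
robot.job_done(); print(robot.observe()['time'])"
```

```text
the job is handed in; nothing more can be done
the job is handed in; nothing more can be done
```

I folded the stop up, laid the spray can on the rack against it, and handed the job in at about 20 s of the 54 s allowed.

- **Stop:** I raised it with the closed fingertips under its right tab until it met its end of travel, with a contact force of about 14 N. In the wrist pictures its top edge falls where the fully-up model puts it, to about 2 mm. The last push ended on its force guard after about 1 mm, so "fully up" rests on those pictures as well as the force.
- **Can:** I set it down until the deck was felt 0.6 mm from the predicted height. I then slid it about 4 mm down the slope in the grip until it touched the stop, with a 4 N guard. On release the hand shifted about 1.5 mm. The last pictures show the can lying parallel to the stop, centred and at its predicted place, with the hand clear.
- **Other items:** the arm's recorded contacts were only with the stop, the can and the deck. I did not check the bottle, the brush or the neighbouring rack's rear can against the first pictures. What shows of that rack in the last pictures looks undisturbed.

No check failed. The only disagreement was the rack's position across the slope, which differed by about 2 mm between the top and wrist cameras. I used a value between the two; the can has about 12 mm of room at each end.

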